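Put the four parts of the setup kit into their matching nests

TASK

Put the setup kit back: lay the long wooden test piece, the short wide one, the cutter tube and the upright collet nut each into the plywood nest whose pocket matches it in shape and size, lying flat on the pocket's floor along the pocket (the nut standing upright). Leave the roll of tape and the small box where they stand.

Things in the scene. Friction and masses are not known exactly. Their poses are not given: they have to be found in the camera images.
- long_piece: Long reddish-brown wooden test piece with two milled pockets in its top, 45 (x) x 120 (y) x 21 (z) mm, lying flat. Origin: centre of its underside; x across the narrow side, y along its length, z up. Loose, about 0.08 kg; starts on the robot's left, on any of four places, turned by up to 0.3 rad. Either way round will do in the nest.
- wide_piece: Short, wide, pale wooden test piece with a milled pocket in its top, 60 (x) x 90 (y) x 16 (z) mm, lying flat. Origin: centre of its underside; x across the narrow side, y along its length, z up. Loose, about 0.06 kg; starts like the long piece. Either way round will do.
- cutter_tube: Slim square cutter tube lying down, black block at one end, grey shaft, 17 (x) x 76 (y) x 17 (z) mm. Origin on its underside; along y it reaches from -41 mm to +35 mm of the origin; z up. Loose, about 0.03 kg; starts like the others. Either way round will do.
- collet_nut: Small metal collet nut standing upright on its wide face: hexagonal foot 22 x 25 mm, 12 mm high, and above it a round neck about 16 mm across up to 26 mm height. Origin: centre of its underside; z up. Loose, about 0.05 kg; starts like the others. It can be gripped by the neck.
- long_nest: Fixed plywood nest board, 77 (x) x 152 (y) mm, with a 61 (x) x 136 (y) mm pocket (grey floor), 5 mm deep: floor 4 mm above the table, rim top 9 mm. For the long wooden test piece (8 mm room all round). Origin: centre of the board's underside, pocket centred; z up; y along the pocket's length. On the right, on any of four places, yaw up to 0.15 rad.
- wide_nest: Fixed plywood nest board, 92 (x) x 122 (y) mm, with a 76 (x) x 106 (y) mm pocket (grey floor), 5 mm deep: floor 4 mm above the table, rim top 9 mm. For the short, wide wooden test piece (8 mm room all round). Origin: centre of the board's underside, pocket centred; z up; y along the pocket's length. On the right, on any of four places, yaw up to 0.15 rad.
- tube_nest: Fixed plywood nest board, 49 (x) x 108 (y) mm, with a 33 (x) x 92 (y) mm pocket (grey floor), 5 mm deep: floor 4 mm above the table, rim top 9 mm. For the cutter tube (8 mm room all round). Origin: centre of the board's underside, pocket centred; z up; y along the pocket's length. On the right, on any of four places, yaw up to 0.15 rad.
- round_nest: Fixed plywood nest board, 62 x 62 mm, with a round, 42 mm wide, pocket (grey floor), 5 mm deep: floor 4 mm above the table, rim top 9 mm. For the collet nut (8 mm room all round). Origin: centre of the board's underside, pocket centred; z up. On the right, on any of four places, yaw up to 0.15 rad.
- tape_roll: Bystander: roll of black and white marked tape lying flat, 99 mm across, 42 mm high, behind the nests. Origin: centre of its underside. To be left alone.
- small_box: Bystander: small cream-coloured box standing upright, 36 x 56 x 70 mm, behind the nests. Origin: centre of its underside. To be left alone.
There are look-alikes about, which are no part of the job. Of the things shaped like the collet_nut, the metal one is meant.

How it is judged (in metres and radians):
At the end, for the whole second after the job is handed in: Each part lies still and flat (0.035 rad) on its own nest's pocket floor (origin 2 to 6 mm up), origin within 12 mm of the nest's centre (tube 14, nut 13), wooden pieces within 0.2 and tube within 0.35 rad of the pocket's length, either way round; tape roll and small box moved under 30 mm (horizontal distance between long_piece and long_nest below 0.012 m and z of long_piece in the frame of long_nest between 0.002 and 0.006 m and angle between each of long_piece, wide_piece, cutter_tube, collet_nut's own z axis and vertical below 0.035 rad and linear speed of each of long_piece, wide_piece, cutter_tube, collet_nut below 0.02 m/s and angle between the y axis of long_piece and the y axis of long_nest, either way round below 0.2 rad and horizontal distance between wide_piece and wide_nest below 0.012 m and z of wide_piece in the frame of wide_nest between 0.002 and 0.006 m and angle between the y axis of wide_piece and the y axis of wide_nest, either way round below 0.2 rad and horizontal distance between cutter_tube and tube_nest below 0.014 m and z of cutter_tube in the frame of tube_nest between 0.002 and 0.006 m and angle between the y axis of cutter_tube and the y axis of tube_nest, either way round below 0.35 rad and horizontal distance between collet_nut and round_nest below 0.013 m and z of collet_nut in the frame of round_nest between 0.002 and 0.006 m and distance of each of tape_roll, small_box from where it was at the start of the episode below 0.03 m); the robot touches nothing.
It fails at once if the tape roll is knocked away (distance of tape_roll from where it was at the start of the episode above 0.03 m).
It fails at once if the small box is knocked away (distance of small_box from where it was at the start of the episode above 0.03 m).
It also fails if it takes over 96 s, if anything falls off the work surface, if the arm or the gripper's body presses on something with over 40 N, if the wrist force passes 120 N, or if a joint passes its speed limit or range.

ROBOT

A 6-joint arm with a two-finger parallel gripper is mounted at the origin on a cart in front of the work surface, level with it; the furniture and walls round the work are solid. World frame = base frame: x ahead of the robot, y to its left, z up, the work surface at z = 0. Lengths are in mm, angles in rad, forces in N, time in s.
With the tool pointing down it reaches from about 275 to 1000 mm from the base axis. Payload 8.4 kg.
Tool frame: the origin (TCP) lies midway between the tips of the shut fingers; the grasp point (between the pads) lies 19 mm behind it; z points along the fingers, y is the line along which they close (so a half turn about z gives the same grasp; the last joint's range is limited). The gripper opens to 85 mm and grips with 20 to 120 N. Pads are 22 mm wide; open, the fingers measure 114 mm over their backs; the gripper's body (76 mm by 85 mm) begins 54 mm behind the grasp point. The pads swing forward as they close: fully open they stand 13 mm farther back than shut.
Start: joints at [1.191, 0.353, 1.633, -0, 1.155, -0.002], TCP at [230.547, 580.927, 231.281] pointing down, gripper open.
Joint ranges: [-2.63, 2.63], [-0.92, 2.1], [0.06, 2.66], [-1.3, 4.44], [0, 2.69], [-3.02, 3.02]. Speed limits (rad/s): [2.22, 2.22, 2.79, 3.14, 3.14, 3.14].

INTERFACE

Orientations are given as [roll, pitch, yaw] about the fixed x, y, z axes, in that order (R = Rz(yaw) Ry(pitch) Rx(roll)).
In Python, from rig import monitor, imaging, r gives the robot as it stands.
- The arm moves only by the tool drive_tool, never from a script. Its argument "plan" is a list of rows, each an object of numbers: "x", "y", "z": the shift along the tool's x, y, z in units of 50 mm (1.0 is 50 mm); "ax", "ay", "az": the turn, a rotation vector about the tool's x, y, z in units of 6 degrees (1.0 is 6 degrees); "hand": the finger opening in mm, from 0 to 85.4. In form: [{"x": .., "y": .., "z": .., "ax": .., "ay": .., "az": .., "hand": ..}, ...]. A call has 1 to 8 rows; each row is the pose to reach, as a shift and turn from the pose commanded when the call began, along the tool's axes at that moment; what a row does not reach only later rows make up. A row lasts 1/10 s, in which the tool goes at most 50 mm and 8.59 degrees, less where a joint would pass 70% of its speed; a pose out of reach is approached as far as the arm can. A call with a gripper value outside its range is refused whole. The fingers move at their own pace and stop on an object; "grip_force" is the grip in N (left out, the last holds). Time passes only in rows, so rows that repeat a pose let the fingers close. It gives the time, the measured TCP pose, the force, the opening and the grip force at its end, in the units of the state.
- monitor.sense(): the state, without advancing time (a new reading comes with each control period).
- imaging.grab_frame(name): name is "scene" or "top" or "wrist"; returns the picture (384x512x3 uint8, red, green, blue); there is no depth.
- imaging.camera_info(name): a dict with "mtx" (3x3 intrinsics, pixels), "R" (3x3) and "t" (3): a world point X has camera coordinates R X + t. Camera axes: x right, y down, z forward; pixel columns grow to the right and rows downward; lengths in mm; the calibration is good to about 2 mm. A picture is of the moment at which its call begins: read the wrist's pose just before it. camera_info takes no time and is no camera call; for the wrist camera it gives the pose at the moment of the call.
- r.sign_off(): hands the job in; it is judged then, once.
The state is a dict: "clock": time; "qpos": joint angles; "qvel": joint speeds; "joint_efforts": joint torques, N m; "eef_pos": TCP position; "tcp_rot": TCP orientation; "contact_force": force on the tool from outside, world axes, zero at the start; "wrist_torque": the same for the moment, N m; "opening": opening from 0.0 (shut) to 1.0 (fully open); "grasp_force": force on a finger pad.
Only numpy, scipy, OpenCV 4.12 (cv2) and the standard library are available. Lean on these libraries where they do the work, as an engineer would, in place of code of your own. Each camera call takes 0.05 s, during which the arm holds its last target. There are 200 camera calls.

## Working session

There is one attempt and no reset: what is moved stays moved. The work goes in short steps, Python scripts to look and compute and a tool call to move; the robot and the scene stay as the last step left them, time stands still between calls to the robot, and variables do not carry over. Pictures are saved under pics/ and viewed, at most 14 in all, crops included, and the job is handed in when it is done.

Besides the shell and the picture viewer there is one more tool, called after "Call:" as name(argument=value, ...), one argument or row to a line, values as JSON. drive_tool: Moves the arm, as the interface text tells. Its arguments: {"type":"object","properties":{"plan":{"type":"array","items":{"type":"object","properties":{"x":{"type":"number"},"y":{"type":"number"},"z":{"type":"number"},"ax":{"type":"number"},"ay":{"type":"number"},"az":{"type":"number"},"hand":{"type":"number"}}}},"grip_force":{"type":"number"}},"required":["plan"]}

```bash
mkdir -p pics
python3 - <<'E'
from rig import monitor, imaging, r
import cv2,json,numpy as np
for n in("top","scene"):
    f=imaging.grab_frame(n); cv2.imwrite(f"pics/{n}0.png",cv2.resize(f[:,:,::-1],None,fx=1.5,fy=1.5))
    np.save(n+"0.npy",f)
    c=imaging.camera_info(n); print(n,np.round(c["mtx"],1).tolist(),np.round(c["R"],4).tolist(),np.round(c["t"],1).tolist())
print(monitor.sense())
E
```

```text
top [[380.3, 0.0, 258.4], [0.0, 380.3, 186.8], [0.0, 0.0, 1.0]] [[-0.0035, -0.9997, -0.0238], [-0.9856, 0.0074, -0.1687], [0.1689, 0.0229, -0.9854]] [2.2, 565.4, 1100.2]
scene [[354.7, 0.0, 247.5], [0.0, 354.7, 195.3], [0.0, 0.0, 1.0]] [[-0.7774, -0.6289, 0.0055], [-0.2732, 0.3298, -0.9036], [0.5665, -0.704, -0.4283]] [418.8, 183.2, 557.2]
{'clock': 0.1, 'qpos': array([ 1.19060466e+00,  3.53592698e-01,  1.63405205e+00,  3.89943468e-05,
        1.15523215e+00, -2.37883358e-03]), 'qvel': array([-0.00094973, -0.00135996, -0.00221076,  0.00015806, -0.00075442,
        0.00097281]), 'joint_efforts': array([-6.00999647e-05, -6.06354189e+01, -3.42816210e+01, -2.56600595e-05,
        3.89837383e-03,  2.16051416e-05]), 'eef_pos': array([230.37029358, 580.52676797, 230.63144459]), 'tcp_rot': array([-3.14030849e+00, -3.87101478e-05,  2.76376403e+00]), 'contact_force': array([ 0.92887727, -0.81421148,  0.18061117]), 'wrist_torque': array([ 0.08243195, -0.00851983, -0.00442649]), 'grasp_force': 0.0, 'opening': 0.9992962081358734}
```

View pics/top0.png

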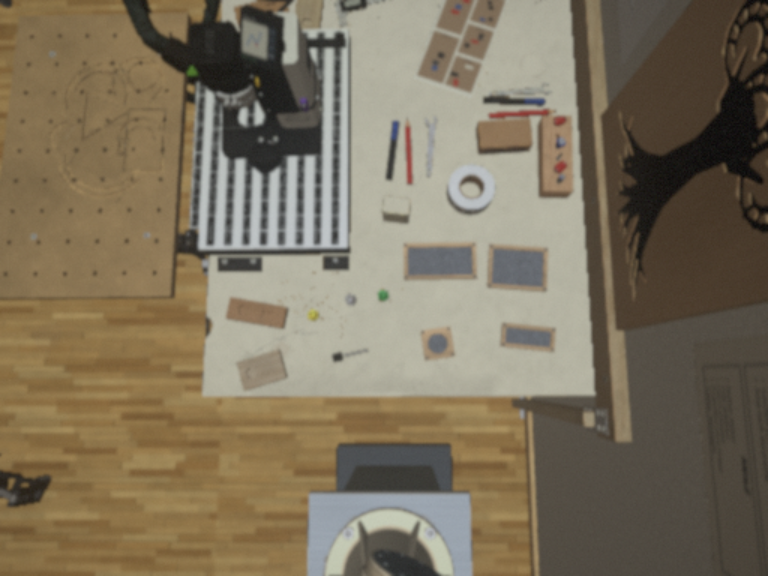

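View pics/scene0.png

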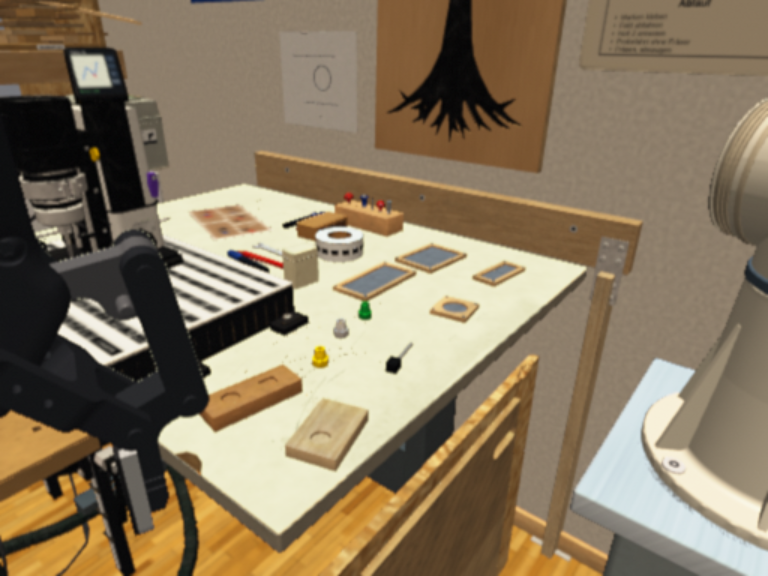

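The grey metal nut candidates at picture pixels are yellow (313,315), grey (350,299) and green (383,295). The grey one fits "metal". I'll measure everything coarsely and confirm with a crop.

```bash
cat > h.py <<'E'
from rig import monitor, imaging, r
import cv2,numpy as np
from scipy.spatial.transform import Rotation as Ro
def ray(c,uv,z):
    uv=np.atleast_2d(np.array(uv,float)); K,R,t=map(np.array,(c["mtx"],c["R"],c["t"]))
    d=np.c_[uv,np.ones(len(uv))]@np.linalg.inv(K).T@R; o=-R.T@t
    return o+d*((z-o[2])/d[:,2])[:,None]
def proj(c,X):
    p=np.array(c["R"])@np.array(X,float)+c["t"]; p=np.array(c["mtx"])@p; return p[:2]/p[2]
def rect(P):
    """min-area rectangle of world xy points: centre, (short,long), yaw of long axis (as y axis)"""
    (c,(w,h),a)=cv2.minAreaRect(P[:,:2].astype(np.float32)); a=np.radians(a)
    if w>h: w,h,a=h,w,a+np.pi/2
    a=(a+np.pi/2)%np.pi-np.pi/2   # yaw of the x axis = yaw of the object, mod pi
    return np.round(c,1),np.round((w,h),1),round(a,3)
def blobs(m,amin=40):
    m=cv2.morphologyEx(m.astype(np.uint8)*255,cv2.MORPH_OPEN,np.ones((2,2)))
    return [k for k in cv2.findContours(m,cv2.RETR_EXTERNAL,cv2.CHAIN_APPROX_NONE)[0] if cv2.contourArea(k)>amin]
def go(x,y,z,yaw):
    """units for moving to TCP x,y,z with tool down, tool yaw (R=Rz(yaw)Rx(pi))"""
    s=monitor.sense(); R=Ro.from_euler("xyz",s["tcp_rot"]); T=Ro.from_euler("xyz",[np.pi,0,yaw])
    best=min((( R.inv()*Ro.from_euler("xyz",[np.pi,0,yaw+k*np.pi])).as_rotvec() for k in(0,1)),key=np.linalg.norm)
    print("shift",np.round(R.inv().apply(np.array([x,y,z])-s["eef_pos"])/50,2),"turn",np.round(np.degrees(best)/6,2),"q6",round(s["qpos"][5],2))
E
python3 - <<'E'
from h import *
c=imaging.camera_info("top"); f=np.load("top0.npy"); hsv=cv2.cvtColor(f,cv2.COLOR_RGB2HSV)
w=imaging.camera_info("wrist"); R=np.array(w["R"]);print("wrist cam pos",-R.T@w["t"],"axis",R[2],"xaxis",R[0],np.array(w["mtx"])[0,0])
reg=np.zeros(f.shape[:2],bool); reg[155:262,138:385]=1
H,S,V=[hsv[...,i].astype(int) for i in range(3)]
print([hsv[y,x].tolist() for y,x in((174,293),(209,165),(245,175),(190,210),(199,233),(230,350))])
for n,m,z in(("floor",(H>95)&(H<135)&(V<140)&(S>20),4),("wood",(S>55)&(H<25)&(V<225),16),("dark",V<70,17)):
    for k in blobs(m&reg,12):
        q=k[:,0]; print(n,(q.mean(0)).round(),*rect(ray(c,q,z)),cv2.contourArea(k))
cr=np.load("scene0.npy")[185:255,195:285]; cv2.imwrite("pics/nuts.png",cv2.resize(cr[:,:,::-1],None,fx=6,fy=6,interpolation=3))
for n,uv in(("nut",(233.3,199)),("tape",(313.5,125)),("box",(265,139))): print(n,ray(c,uv,20).round())
E
```

```text
wrist cam pos [167.32986484 604.92673424 373.45902184] axis [ 0.25092129 -0.10143264 -0.96267852] xaxis [ 0.36933485  0.92929492 -0.00164838] 271.74334808045006
[[105, 18, 111], [16, 97, 140], [19, 50, 147], [27, 28, 180], [120, 5, 152], [17, 59, 147]]
wood [166. 256.] [362.1 277.6] [21.5 24.4] 0.036 23.0
wood [181. 249.] [380.1 233.7] [11.7 48.1] 0.239 34.5
wood [292. 230.] [ 438.7 -102.7] [58.5 58.6] 0.143 327.0
wood [353. 229.] [ 446.4 -285.1] [ 42.9 105.7] -0.038 66.5
wood [354. 219.] [ 469.  -292.1] [ 5.8 51.5] -0.106 17.0
wood [140. 218.] [476.1 364. ] [ 9.3 18.9] -1.521 14.0
wood [172. 209.] [503.  268.5] [ 44.1 121.3] -0.183 502.0
wood [286. 186.] [574.4 -85.7] [ 3.2 68.2] -0.008 22.0
wood [328. 177.] [ 600.3 -216.3] [ 6.2 69.8] 1.536 23.0
wood [351. 180.] [ 593.1 -276.9] [ 89.3 106.6] -0.075 104.0
wood [298. 167.] [ 615.3 -109.4] [ 63.5 146.7] -0.029 83.0
dark [160. 178.] [604.3 308.3] [19.2 82.5] -0.008 111.5
dark [225. 176.] [605.8 105.8] [19.1 41.1] -0.008 56.5
dark [200. 168.] [630.4 181.6] [ 3.2 78.9] -0.009 25.0
nut [[533.  77.  20.]]
tape [[ 768. -176.   20.]]
box [[723. -22.  20.]]
```

View pics/nuts.png

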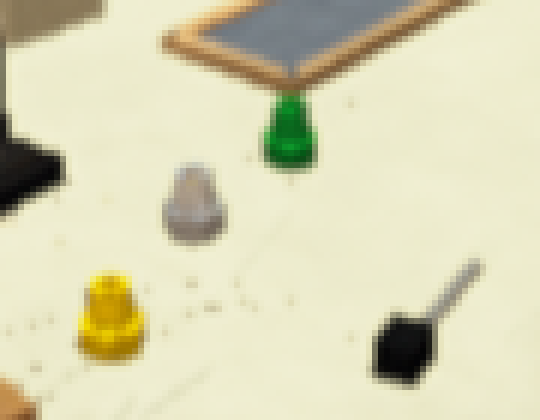

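Crop: grey metal nut at (193,205), between yellow (110,320) and green (290,130); grey is the metal one. I'll move to a view above the parts.

```bash
python3 -c "
from h import *
go(450,230,280,np.pi/2)"
```

```text
shift [-6.67 -4.9  -0.98] turn [-1.000e-02  1.000e-02  1.139e+01] q6 -0.0
```

Call:
drive_tool(
  plan=[
    {"x": -6.67, "y": -4.9, "z": -0.98, "az": 11.39, "hand": 85},
    {"x": -6.67, "y": -4.9, "z": -0.98, "az": 11.39, "hand": 85},
    {"x": -6.67, "y": -4.9, "z": -0.98, "az": 11.39, "hand": 85},
    {"x": -6.67, "y": -4.9, "z": -0.98, "az": 11.39, "hand": 85},
    {"x": -6.67, "y": -4.9, "z": -0.98, "az": 11.39, "hand": 85},
    {"x": -6.67, "y": -4.9, "z": -0.98, "az": 11.39, "hand": 85},
    {"x": -6.67, "y": -4.9, "z": -0.98, "az": 11.39, "hand": 85},
    {"x": -6.67, "y": -4.9, "z": -0.98, "az": 11.39, "hand": 85},
  ],
)

```text
invalid input
```

```bash
python3 -c "
from h import *
go(450,230,280,np.pi/2)"
```

```text
shift [-6.67 -4.9  -0.98] turn [-1.000e-02  1.000e-02  1.139e+01] q6 -0.0
```

Call:
drive_tool(
  plan=[
    {"x": -6.67, "y": -4.9, "z": -0.98, "ax": 0, "ay": 0, "az": 11.39, "hand": 85},
    {"x": -6.67, "y": -4.9, "z": -0.98, "ax": 0, "ay": 0, "az": 11.39, "hand": 85},
    {"x": -6.67, "y": -4.9, "z": -0.98, "ax": 0, "ay": 0, "az": 11.39, "hand": 85},
    {"x": -6.67, "y": -4.9, "z": -0.98, "ax": 0, "ay": 0, "az": 11.39, "hand": 85},
    {"x": -6.67, "y": -4.9, "z": -0.98, "ax": 0, "ay": 0, "az": 11.39, "hand": 85},
    {"x": -6.67, "y": -4.9, "z": -0.98, "ax": 0, "ay": 0, "az": 11.39, "hand": 85},
    {"x": -6.67, "y": -4.9, "z": -0.98, "ax": 0, "ay": 0, "az": 11.39, "hand": 85},
    {"x": -6.67, "y": -4.9, "z": -0.98, "ax": 0, "ay": 0, "az": 11.39, "hand": 85},
  ],
  grip_force=40,
)

```text
clock: 0.9
eef_pos: [441.9, 242.3, 278.5]
tcp_rot: [-3.142, -0.0, 1.565]
contact_force: [0.6, 0.6, 0.4]
opening: 0.994
grasp_force: 0.0
```

```bash
python3 -c "
from h import *
go(450,230,280,np.pi/2)"
```

```text
shift [-0.25  0.16 -0.03] turn [-0.   -0.   -0.05] q6 0.5
```

Works with every field given. Close enough; look.

Run:
```python
from h import *
import pickle
c=imaging.camera_info("wrist"); f=imaging.grab_frame("wrist"); pickle.dump((c,f),open("wL.pkl","wb"))
cv2.imwrite("pics/wL.png",cv2.resize(f[:,:,::-1],None,fx=1.5,fy=1.5))
```

```text
(no output)
```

View pics/wL.png

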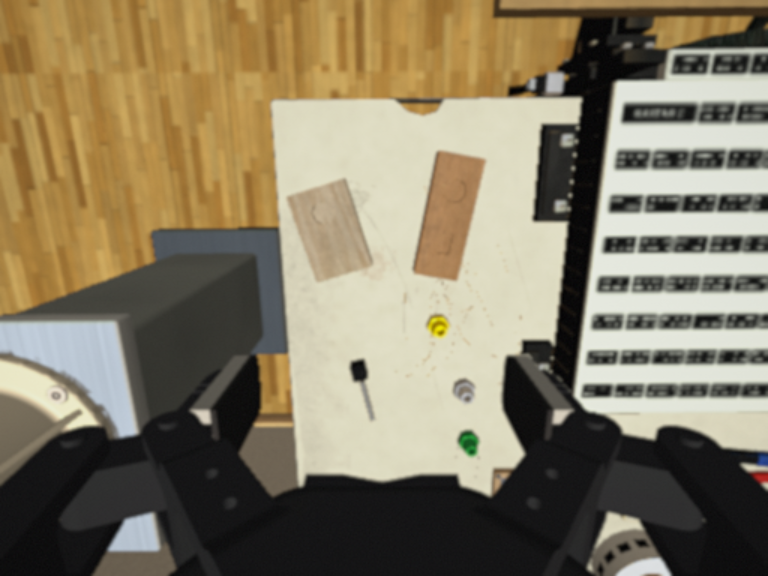

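The wrist view shows wide piece (330,230), long piece (449,215), tube (362,390, black block up at (359,370)), and metal nut (463,390).

```bash
cat > seg.py <<'E'
from h import *
import pickle
c,f=pickle.load(open("wL.pkl","rb")); hsv=cv2.cvtColor(f,cv2.COLOR_RGB2HSV).astype(int); H,S,V=[hsv[...,i] for i in range(3)]
def pts(m,z,box,amin=12,hull=0):
    g=np.zeros(f.shape[:2],bool); g[box[1]:box[3],box[0]:box[2]]=1
    k=max(blobs(m&g,amin),key=cv2.contourArea)[:,0]; return k,ray(c,k,z)
bg=np.median(f[75:115,190:250].reshape(-1,3),0); d=np.abs(f.astype(int)-bg).sum(2)
print("bg",bg,[f[y,x].tolist() for y,x in((153,220),(143,299),(245,240),(270,245),(259,309))])
for n,m,z,b in(("long",d>90,21,(270,90,330,195)),("wide",d>70,16,(190,112,255,195)),("tube",d>120,9,(228,235,255,285)),("blk",V<90,17,(228,235,255,285)),("nutall",d>90,13,(298,248,320,272))):
    k,P=pts(m,z,b); print(n,k.mean(0).round(1),*rect(P), "circ",np.round(cv2.minEnclosingCircle(k.astype(np.float32))[0],1))
E
python3 seg.py
```

```text
bg [222. 219. 194.] [[186, 167, 137], [172, 130, 89], [20, 20, 21], [141, 140, 136], [132, 121, 105]]
long [299.2 143.9] [507.7 269. ] [ 48.5 120.7] -0.181 circ [300.5 145. ]
wide [221. 154.] [393.7 255.3] [63.8 92.1] 0.297 circ [220.5 154.5]
tube [243.  258.6] [422.9  76.4] [19.6 77.2] 0.198 circ [242.  260.5]
blk [239.7 247.4] [417.8 104.9] [14.7 23.4] -0.007 circ [240.  247.5]
nutall [310.  260.5] [534.9  77.1] [23.7 30. ] -0.007 circ [309.9 261. ]
```

```bash
python3 -c "
from h import *
go(534.5,77.1,100,np.pi/2)"
```

```text
shift [-3.16  1.82  3.6 ] turn [ 0.03  0.03 -0.16] q6 0.51
```

Call:
drive_tool(
  plan=[
    {"x": -3.16, "y": 1.82, "z": 3.6, "ax": 0, "ay": 0, "az": -0.1, "hand": 50},
    {"x": -3.16, "y": 1.82, "z": 3.6, "ax": 0, "ay": 0, "az": -0.1, "hand": 50},
    {"x": -3.16, "y": 1.82, "z": 3.6, "ax": 0, "ay": 0, "az": -0.1, "hand": 50},
    {"x": -3.16, "y": 1.82, "z": 3.6, "ax": 0, "ay": 0, "az": -0.1, "hand": 50},
    {"x": -3.16, "y": 1.82, "z": 3.6, "ax": 0, "ay": 0, "az": -0.1, "hand": 50},
    {"x": -3.16, "y": 1.82, "z": 3.6, "ax": 0, "ay": 0, "az": -0.1, "hand": 50},
    {"x": -3.16, "y": 1.82, "z": 3.6, "ax": 0, "ay": 0, "az": -0.1, "hand": 50},
    {"x": -3.16, "y": 1.82, "z": 3.6, "ax": 0, "ay": 0, "az": -0.1, "hand": 50},
  ],
)

```text
clock: 1.75
eef_pos: [532.5, 86.9, 99.0]
tcp_rot: [3.141, -0.0, 1.581]
contact_force: [0.2, 0.2, 1.2]
opening: 0.589
grasp_force: 0.0
```

Run:
```python
from h import *
c=imaging.camera_info("wrist"); f=imaging.grab_frame("wrist")
go(534.5,77.1,14.5,np.pi/2)
print("nut expected at",proj(c,(534.5,77.1,13)))
d=f.astype(int); m=(d.max(2)-d.min(2)<45)&(d.mean(2)<185)
u,v=proj(c,(534.5,77.1,13)).astype(int); g=np.zeros(m.shape,bool); g[v-32:v+32,u-32:u+32]=1
k=max(blobs(m&g),key=cv2.contourArea)[:,0]; print(k.min(0),k.max(0)); print(rect(ray(c,k,13)))
cv2.imwrite("pics/n1.png",cv2.resize(f[:,:,::-1],None,fx=1.5,fy=1.5))
```

```text
shift [-0.2   0.03  1.7 ] turn [ 0.01 -0.    0.11] q6 0.15
nut expected at [255.64160143 207.81081237]
[243 192] [270 221]
(array([535.3,  78.1]), array([23.5, 27.5]), np.float64(-0.079))
```

View pics/n1.png

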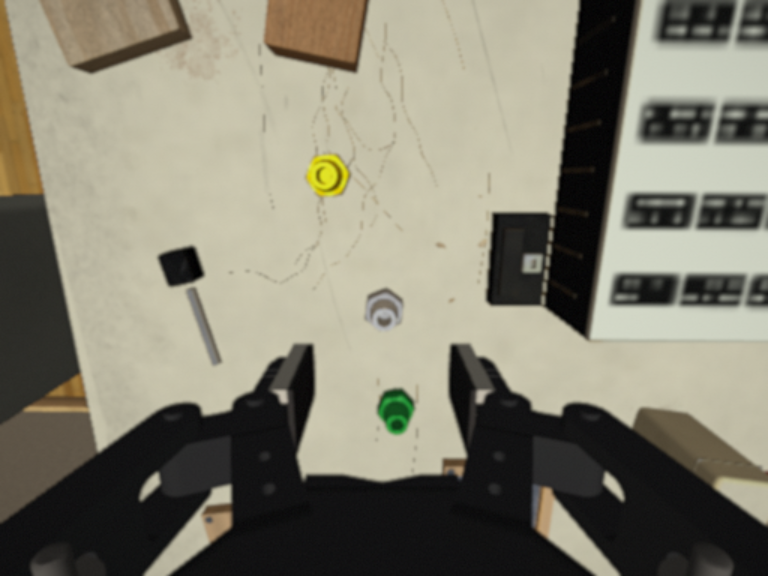

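Nut at picture (384,310), matching its estimate within 1 mm. Descend and grip.

Call:
drive_tool(
  plan=[
    {"x": -0.18, "y": 0.04, "z": 0.5, "ax": 0, "ay": 0, "az": 0.1, "hand": 50},
    {"x": -0.18, "y": 0.04, "z": 1.2, "ax": 0, "ay": 0, "az": 0.1, "hand": 50},
    {"x": -0.18, "y": 0.04, "z": 1.7, "ax": 0, "ay": 0, "az": 0.1, "hand": 50},
    {"x": -0.18, "y": 0.04, "z": 1.7, "ax": 0, "ay": 0, "az": 0.1, "hand": 50},
    {"x": -0.18, "y": 0.04, "z": 1.7, "ax": 0, "ay": 0, "az": 0.1, "hand": 5},
    {"x": -0.18, "y": 0.04, "z": 1.7, "ax": 0, "ay": 0, "az": 0.1, "hand": 5},
    {"x": -0.18, "y": 0.04, "z": 1.7, "ax": 0, "ay": 0, "az": 0.1, "hand": 5},
    {"x": -0.18, "y": 0.04, "z": 1.7, "ax": 0, "ay": 0, "az": 0.1, "hand": 5},
  ],
  grip_force=40,
)

```text
clock: 2.6
eef_pos: [535.9, 77.8, 15.4]
tcp_rot: [3.138, -0.001, 1.571]
contact_force: [-0.1, 1.7, 8.3]
opening: 0.149
grasp_force: 39.0
```

```bash
python3 -c "
from h import *
print(monitor.sense()['opening']*85.4)
go(560,-190,240,np.pi/2)"
```

```text
12.715089022064834
shift [-5.35  0.5  -4.5 ] turn [ 0.03 -0.01  0.  ] q6 0.14
```

Call:
drive_tool(
  plan=[
    {"x": 0, "y": 0, "z": -0.5, "ax": 0, "ay": 0, "az": 0, "hand": 5},
    {"x": 0, "y": 0, "z": -1.4, "ax": 0, "ay": 0, "az": 0, "hand": 5},
    {"x": -0.6, "y": 0.1, "z": -2.2, "ax": 0, "ay": 0, "az": 0, "hand": 5},
    {"x": -1.4, "y": 0.2, "z": -2.8, "ax": 0, "ay": 0, "az": 0, "hand": 5},
    {"x": -2.3, "y": 0.3, "z": -3.2, "ax": 0, "ay": 0, "az": 0, "hand": 5},
    {"x": -3.2, "y": 0.4, "z": -3.6, "ax": 0, "ay": 0, "az": 0, "hand": 5},
    {"x": -4.1, "y": 0.5, "z": -4, "ax": 0, "ay": 0, "az": 0, "hand": 5},
    {"x": -4.9, "y": 0.5, "z": -4.5, "ax": 0, "ay": 0, "az": 0, "hand": 5},
  ],
)

```text
clock: 3.4
eef_pos: [559.5, -169.8, 240.4]
tcp_rot: [3.14, 0.001, 1.571]
contact_force: [0.5, 0.5, -0.8]
opening: 0.146
grasp_force: 39.2
```

Call:
drive_tool(
  plan=[
    {"x": -0.4, "y": 0, "z": 0, "ax": 0, "ay": 0, "az": 0, "hand": 5},
    {"x": -0.4, "y": 0, "z": 0, "ax": 0, "ay": 0, "az": 0, "hand": 5},
    {"x": -0.4, "y": 0, "z": 0, "ax": 0, "ay": 0, "az": 0, "hand": 5},
  ],
)

```text
clock: 3.7
eef_pos: [559.2, -187.6, 238.9]
tcp_rot: [3.141, -0.0, 1.57]
contact_force: [-0.4, 1.2, -0.6]
opening: 0.151
grasp_force: 39.2
```

Run:
```python
from h import *
import pickle
s=monitor.sense();print(s['opening']*85.4,s['eef_pos'],s['grasp_force'])
c=imaging.camera_info("wrist"); f=imaging.grab_frame("wrist"); pickle.dump((c,f),open("wR.pkl","wb"))
cv2.imwrite("pics/wR.png",cv2.resize(f[:,:,::-1],None,fx=1.5,fy=1.5))
hsv=cv2.cvtColor(f,cv2.COLOR_RGB2HSV).astype(int);H,S,V=[hsv[...,i] for i in range(3)]
t=imaging.camera_info("top")
# guess floors from top view pixels, look for bluish grey near them
for n,uv in(("long",(293,174)),("wide",(345,178)),("tube",(351,225)),("round",(291,229))):
    X=ray(t,uv,4)[0]; p=proj(c,X); u,v=p.astype(int); print(n,X.round(),p.round(), f[v,u] if 0<=v<384 and 0<=u<512 else None)
```

```text
12.928063286534778 [ 559.23682712 -187.57636423  238.9458701 ] 39.16043841163628
long [ 613. -109.    4.] [294. 109.] [ 99 104 112]
wide [ 599. -271.    4.] [280. 223.] [101 106 114]
tube [ 452. -283.    4.] [182. 231.] [102 106 114]
round [ 441. -100.    4.] [163. 101.] [ 95  99 107]
```

View pics/wR.png

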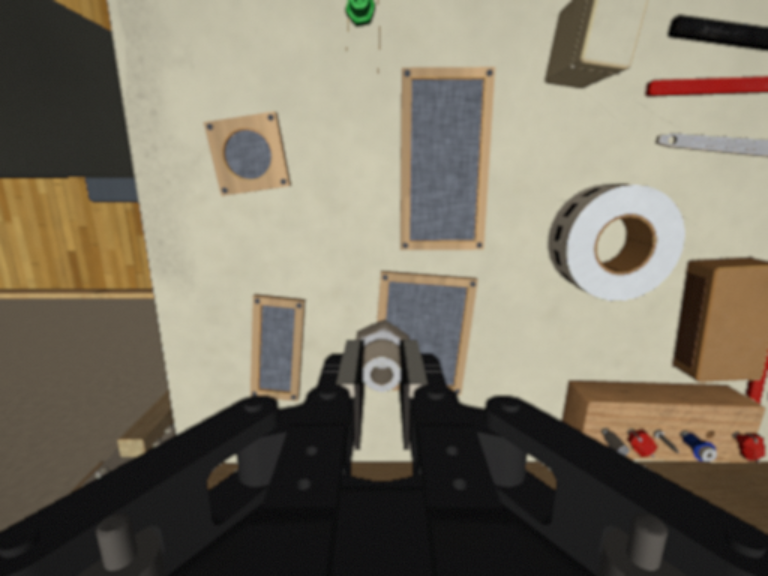

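```bash
cat > nest.py <<'E'
from h import *
import pickle,sys
def nests(pk,boxes):
    c,f=pickle.load(open(pk,"rb")); d=f.astype(int)
    blue=(d[...,2]-d[...,0]>4)&(d.mean(2)<150)&(d.mean(2)>60); wood=(d[...,0]-d[...,2]>40)&(d.mean(2)<215)
    for n,b in boxes.items():
        g=np.zeros(f.shape[:2],bool); g[b[1]:b[3],b[0]:b[2]]=1
        for nm,m,z in(("floor",blue,4),("board",wood|blue,9)):
            m=cv2.morphologyEx((m&g).astype(np.uint8),cv2.MORPH_CLOSE,np.ones((5,5)))
            k=max(blobs(m),key=cv2.contourArea)[:,0]; print(n,nm,*rect(ray(c,k,z)))
E
python3 -c "
from nest import *
nests('wR.pkl',dict(round=(130,68,200,135),long=(262,40,334,170),wide=(248,175,322,266),tube=(162,190,207,270)))
go(441,-100,80,np.pi/2)"
```

```text
round floor [ 443.7 -102.5] [36.4 37.3] 1.569
round board [ 444.9 -102.7] [63.2 63.3] -1.432
long floor [ 617.1 -110.2] [ 57.2 132. ] 0.004
long board [ 617.1 -110.5] [ 77.8 152.6] 0.007
wide floor [ 602.  -273.1] [ 71.8 101.9] -0.076
wide board [ 601.8 -271.1] [ 93.  121.9] -0.081
tube floor [ 455.8 -288.3] [28.8 87.2] -0.114
tube board [ 456.7 -286.6] [ 49.8 109.9] -0.113
shift [ 1.74 -2.36  3.17] turn [-0. -0.  0.] q6 -0.33
```

All outlines match the given sizes. Carry the nut above its nest, then lower.

Call:
drive_tool(
  plan=[
    {"x": 0.5, "y": -0.7, "z": 0.5, "ax": 0, "ay": 0, "az": 0, "hand": 5},
    {"x": 1.0, "y": -1.3, "z": 1.2, "ax": 0, "ay": 0, "az": 0, "hand": 5},
    {"x": 1.5, "y": -1.9, "z": 2, "ax": 0, "ay": 0, "az": 0, "hand": 5},
    {"x": 1.7, "y": -2.28, "z": 2.8, "ax": 0, "ay": 0, "az": 0, "hand": 5},
    {"x": 1.7, "y": -2.28, "z": 3.17, "ax": 0, "ay": 0, "az": 0, "hand": 5},
    {"x": 1.7, "y": -2.28, "z": 3.17, "ax": 0, "ay": 0, "az": 0, "hand": 5},
    {"x": 1.7, "y": -2.28, "z": 3.17, "ax": 0, "ay": 0, "az": 0, "hand": 5},
    {"x": 1.7, "y": -2.28, "z": 3.17, "ax": 0, "ay": 0, "az": 0, "hand": 5},
  ],
)

```text
clock: 4.55
eef_pos: [447.2, -102.8, 81.2]
tcp_rot: [3.139, 0.001, 1.572]
contact_force: [-0.0, -0.3, 1.1]
opening: 0.15
grasp_force: 39.3
```

```bash
python3 -c "
from h import *
go(444.9,-102.7,19.7,np.pi/2)"
```

```text
shift [ 0.   -0.05  1.23] turn [0.02 0.01 0.01] q6 -0.23
```

Call:
drive_tool(
  plan=[
    {"x": 0, "y": -0.05, "z": 0.6, "ax": 0, "ay": 0, "az": 0, "hand": 5},
    {"x": 0, "y": -0.05, "z": 1.0, "ax": 0, "ay": 0, "az": 0, "hand": 5},
    {"x": 0, "y": -0.05, "z": 1.23, "ax": 0, "ay": 0, "az": 0, "hand": 5},
    {"x": 0, "y": -0.05, "z": 1.23, "ax": 0, "ay": 0, "az": 0, "hand": 5},
    {"x": 0, "y": -0.05, "z": 1.23, "ax": 0, "ay": 0, "az": 0, "hand": 5},
  ],
)

```text
clock: 5.05
eef_pos: [444.1, -103.0, 19.0]
tcp_rot: [3.14, 0.0, 1.571]
contact_force: [0.3, 0.3, -0.8]
opening: 0.151
grasp_force: 50.0
```

Call:
drive_tool(
  plan=[
    {"x": 0, "y": 0, "z": 0, "ax": 0, "ay": 0, "az": 0, "hand": 40},
    {"x": 0, "y": 0, "z": 0, "ax": 0, "ay": 0, "az": 0, "hand": 40},
    {"x": 0, "y": 0, "z": 0, "ax": 0, "ay": 0, "az": 0, "hand": 40},
    {"x": 0, "y": 0, "z": -0.8, "ax": 0, "ay": 0, "az": 0, "hand": 50},
    {"x": 0, "y": 0, "z": -1.8, "ax": 0, "ay": 0, "az": 0, "hand": 50},
    {"x": 0, "y": 0, "z": -2.6, "ax": 0, "ay": 0, "az": 0, "hand": 50},
    {"x": 0, "y": 0, "z": -2.6, "ax": 0, "ay": 0, "az": 0, "hand": 50},
  ],
)

```text
clock: 5.75
eef_pos: [446.4, -103.5, 153.5]
tcp_rot: [3.133, 0.002, 1.571]
contact_force: [0.5, 0.3, 0.4]
opening: 0.582
grasp_force: 0.0
```

Run:
```python
from h import *
c=imaging.camera_info("wrist"); f=imaging.grab_frame("wrist")
go(418,105,150,np.pi/2+.2)
u,v=proj(c,(445,-103,9)).astype(int); print(u,v)
cr=f[max(v-60,0):v+60,u-70:u+70]; cv2.imwrite("pics/n2.png",cv2.resize(cr[:,:,::-1],None,fx=3,fy=3))
```

```text
shift [ 4.16 -0.54  0.01] turn [ 0.05  0.02 -1.91] q6 -0.23
251 181
```

View pics/n2.png

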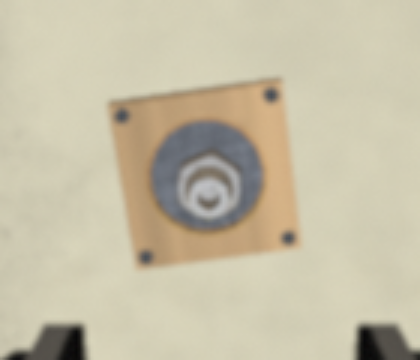

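Nut foot sits inside the round pocket (crop (209,190), pocket centre (208,175)). Now the tube.

Call:
drive_tool(
  plan=[
    {"x": 1, "y": -0.1, "z": 0, "ax": 0, "ay": 0, "az": -0.5, "hand": 50},
    {"x": 2, "y": -0.3, "z": 0, "ax": 0, "ay": 0, "az": -1, "hand": 50},
    {"x": 3, "y": -0.5, "z": 0.2, "ax": 0, "ay": 0, "az": -1.9, "hand": 50},
    {"x": 3.8, "y": -0.54, "z": 0.6, "ax": 0, "ay": 0, "az": -1.9, "hand": 50},
    {"x": 4.16, "y": -0.54, "z": 0.8, "ax": 0, "ay": 0, "az": -1.9, "hand": 50},
    {"x": 4.16, "y": -0.54, "z": 0.8, "ax": 0, "ay": 0, "az": -1.9, "hand": 50},
    {"x": 4.16, "y": -0.54, "z": 0.8, "ax": 0, "ay": 0, "az": -1.9, "hand": 50},
  ],
)

```text
clock: 6.5
eef_pos: [415.1, 105.0, 107.5]
tcp_rot: [-3.139, 0.0, 1.771]
contact_force: [-0.0, -1.1, 0.3]
opening: 0.585
grasp_force: 0.0
```

Run:
```python
from h import *
c=imaging.camera_info("wrist"); f=imaging.grab_frame("wrist")
cv2.imwrite("pics/t1.png",cv2.resize(f[:,:,::-1],None,fx=1.5,fy=1.5))
u,v=proj(c,(418,104,9)).astype(int); print(u,v)
d=f.astype(int); g=np.zeros(d.shape[:2],bool); g[v-35:v+35,u-40:u+40]=1
k=max(blobs((d.mean(2)<75)&g),key=cv2.contourArea)[:,0]; print(k.min(0),k.max(0),rect(ray(c,k,17)),rect(ray(c,k,8)))
go(418,104,8,np.pi/2+.19)
```

```text
256 194
[248 186] [263 208] (array([416.7, 103.9]), array([13.6, 20.5]), np.float64(0.201)) (array([417.3, 101.3]), array([14.1, 21.3]), np.float64(0.201))
shift [-0.02  0.05  2.  ] turn [-0.01  0.    0.09] q6 0.04
```

View pics/t1.png

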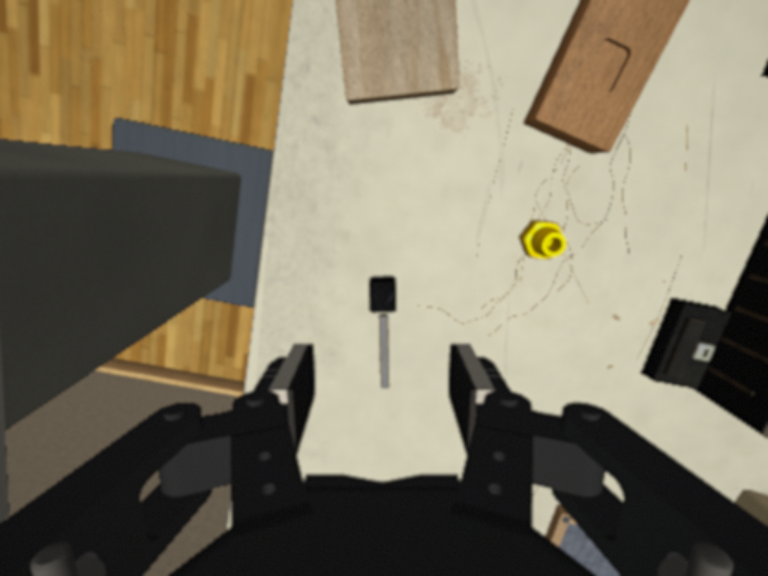

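Tube block at (383,294), aligned with the fingers, shaft running down to (385,387). Grip the block.

Call:
drive_tool(
  plan=[
    {"x": -0.05, "y": 0.04, "z": 0.6, "ax": 0, "ay": 0, "az": 0, "hand": 45},
    {"x": -0.05, "y": 0.04, "z": 1.3, "ax": 0, "ay": 0, "az": 0, "hand": 45},
    {"x": -0.05, "y": 0.04, "z": 1.8, "ax": 0, "ay": 0, "az": 0, "hand": 45},
    {"x": -0.05, "y": 0.04, "z": 2.0, "ax": 0, "ay": 0, "az": 0, "hand": 45},
    {"x": -0.05, "y": 0.04, "z": 2.0, "ax": 0, "ay": 0, "az": 0, "hand": 5},
    {"x": -0.05, "y": 0.04, "z": 2.0, "ax": 0, "ay": 0, "az": 0, "hand": 5},
    {"x": -0.05, "y": 0.04, "z": 2.0, "ax": 0, "ay": 0, "az": 0, "hand": 5},
    {"x": -0.05, "y": 0.04, "z": 2.0, "ax": 0, "ay": 0, "az": 0, "hand": 5},
  ],
)

```text
clock: 7.35
eef_pos: [419.3, 103.3, 9.4]
tcp_rot: [3.139, -0.0, 1.77]
contact_force: [0.5, -0.2, -0.3]
opening: 0.169
grasp_force: 39.0
```

```bash
python3 -c "
from h import *
s=monitor.sense();print(s['opening']*85.4,s['eef_pos'])
a=-.113; off=26; go(456.7-np.sin(a)*off,-286.8+np.cos(a)*off,80,np.pi/2+a)"
```

```text
14.458191647409734 [419.28910332 103.33941453   9.3501669 ]
shift [-7.3  -0.65 -1.41] turn [ 0.02 -0.    2.98] q6 0.04
```

Call:
drive_tool(
  plan=[
    {"x": 0, "y": 0, "z": -0.6, "ax": 0, "ay": 0, "az": 0, "hand": 5},
    {"x": 0, "y": 0, "z": -1.5, "ax": 0, "ay": 0, "az": 0, "hand": 5},
    {"x": -0.8, "y": 0, "z": -1.9, "ax": 0, "ay": 0, "az": 0.5, "hand": 5},
    {"x": -1.7, "y": -0.1, "z": -1.9, "ax": 0, "ay": 0, "az": 1, "hand": 5},
    {"x": -2.6, "y": -0.2, "z": -1.9, "ax": 0, "ay": 0, "az": 1.5, "hand": 5},
    {"x": -3.5, "y": -0.3, "z": -1.9, "ax": 0, "ay": 0, "az": 2, "hand": 5},
    {"x": -4.4, "y": -0.4, "z": -1.9, "ax": 0, "ay": 0, "az": 2.5, "hand": 5},
    {"x": -5.2, "y": -0.5, "z": -1.9, "ax": 0, "ay": 0, "az": 2.98, "hand": 5},
  ],
)

```text
clock: 8.15
eef_pos: [445.7, -158.8, 104.3]
tcp_rot: [3.14, 0.0, 1.456]
contact_force: [0.8, -0.1, 0.3]
opening: 0.167
grasp_force: 39.1
```

```bash
python3 -c "
from h import *
s=monitor.sense();print(s['opening']*85.4,s['eef_pos'],s['qvel'][0])
a=-.113; off=26.5; go(456.7-np.sin(a)*off,-286.8+np.cos(a)*off,80,np.pi/2+a)"
```

```text
14.270823031854546 [ 445.68355952 -158.79940955  104.27723582] -0.7963643763330678
shift [-1.99  0.51  0.49] turn [ 0.02  0.   -0.02] q6 -0.23
```

Call:
drive_tool(
  plan=[
    {"x": -0.9, "y": 0.2, "z": 0, "ax": 0, "ay": 0, "az": 0, "hand": 5},
    {"x": -1.7, "y": 0.48, "z": 0.2, "ax": 0, "ay": 0, "az": 0, "hand": 5},
    {"x": -1.8, "y": 0.48, "z": 0.5, "ax": 0, "ay": 0, "az": 0, "hand": 5},
    {"x": -1.8, "y": 0.48, "z": 0.5, "ax": 0, "ay": 0, "az": 0, "hand": 5},
    {"x": -1.8, "y": 0.48, "z": 0.5, "ax": 0, "ay": 0, "az": 0, "hand": 5},
    {"x": -1.8, "y": 0.48, "z": 0.5, "ax": 0, "ay": 0, "az": 0, "hand": 5},
  ],
)

```text
clock: 8.75
eef_pos: [459.2, -247.9, 79.1]
tcp_rot: [3.141, 0.0, 1.459]
contact_force: [-0.3, -0.2, 0.2]
opening: 0.17
grasp_force: 39.1
```

Run:
```python
from h import *
a=-.113; off=26.5; go(456.7-np.sin(a)*off,-286.8+np.cos(a)*off,14.0,np.pi/2+a)
f=imaging.grab_frame("wrist")
cv2.imwrite("pics/t2.png",cv2.resize(f[100:,80:430,::-1],None,fx=1.5,fy=1.5))
```

```text
shift [-0.25  0.04  1.3 ] turn [0.   0.   0.01] q6 -0.39
```

View pics/t2.png

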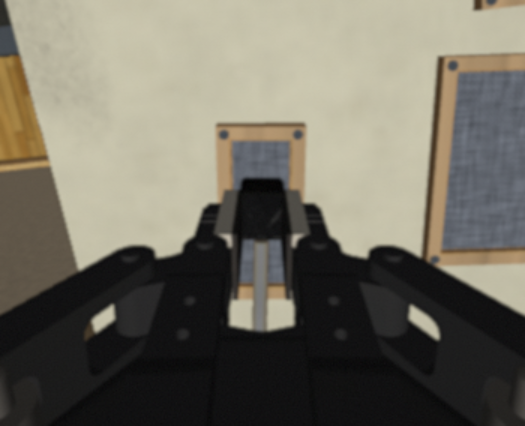

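Tube is held straight above its pocket (block (262,210)). Lower and release.

Call:
drive_tool(
  plan=[
    {"x": -0.25, "y": 0.04, "z": 0.5, "ax": 0, "ay": 0, "az": 0, "hand": 5},
    {"x": -0.25, "y": 0.04, "z": 0.9, "ax": 0, "ay": 0, "az": 0, "hand": 5},
    {"x": -0.25, "y": 0.04, "z": 1.2, "ax": 0, "ay": 0, "az": 0, "hand": 5},
    {"x": -0.25, "y": 0.04, "z": 1.3, "ax": 0, "ay": 0, "az": 0, "hand": 5},
    {"x": -0.25, "y": 0.04, "z": 1.3, "ax": 0, "ay": 0, "az": 0, "hand": 5},
    {"x": -0.25, "y": 0.04, "z": 1.3, "ax": 0, "ay": 0, "az": 0, "hand": 5},
  ],
)

```text
clock: 9.4
eef_pos: [460.0, -260.8, 14.0]
tcp_rot: [3.141, -0.0, 1.459]
contact_force: [-0.8, 1.8, -0.1]
opening: 0.165
grasp_force: 39.2
```

Call:
drive_tool(
  plan=[
    {"x": 0, "y": 0, "z": 0, "ax": 0, "ay": 0, "az": 0, "hand": 35},
    {"x": 0, "y": 0, "z": 0, "ax": 0, "ay": 0, "az": 0, "hand": 35},
    {"x": 0, "y": 0, "z": 0, "ax": 0, "ay": 0, "az": 0, "hand": 35},
    {"x": 0, "y": 0, "z": -0.8, "ax": 0, "ay": 0, "az": 0, "hand": 50},
    {"x": 0, "y": 0, "z": -1.8, "ax": 0, "ay": 0, "az": 0, "hand": 85},
    {"x": 0, "y": 0, "z": -2.8, "ax": 0, "ay": 0, "az": 0, "hand": 85},
    {"x": 0, "y": 0, "z": -3.4, "ax": 0, "ay": 0, "az": 0, "hand": 85},
    {"x": 0, "y": 0, "z": -3.4, "ax": 0, "ay": 0, "az": 0, "hand": 85},
  ],
)

```text
clock: 10.2
eef_pos: [462.2, -262.9, 188.2]
tcp_rot: [3.134, 0.003, 1.458]
contact_force: [0.2, 0.4, -0.5]
opening: 0.994
grasp_force: 0.0
```

Run:
```python
from h import *
go(507.7,269,160,np.pi/2-.181)
c=imaging.camera_info("wrist"); f=imaging.grab_frame("wrist")
u,v=proj(c,(456.7,-286.8,9)).astype(int); print(u,v)
cr=f[v-70:v+70,u-80:u+80]; cv2.imwrite("pics/t3.png",cv2.resize(cr[:,:,::-1],None,fx=3,fy=3))
```

```text
shift [10.67 -0.3   0.53] turn [0.08 0.03 0.65] q6 -0.41
250 194
```

View pics/t3.png

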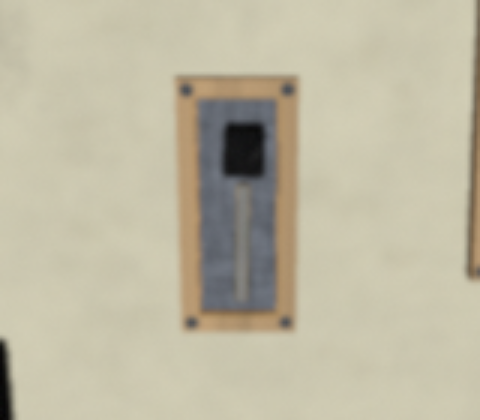

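The tube lies in its pocket, centred at (240,205). Next, the long piece.

Call:
drive_tool(
  plan=[
    {"x": 0.9, "y": 0, "z": 0, "ax": 0, "ay": 0, "az": 0, "hand": 85},
    {"x": 1.8, "y": 0, "z": 0, "ax": 0, "ay": 0, "az": 0.2, "hand": 85},
    {"x": 2.8, "y": 0, "z": 0, "ax": 0, "ay": 0, "az": 0.4, "hand": 85},
    {"x": 3.8, "y": -0.1, "z": 0, "ax": 0, "ay": 0, "az": 0.6, "hand": 85},
    {"x": 4.8, "y": -0.2, "z": 0.2, "ax": 0, "ay": 0, "az": 0.65, "hand": 85},
    {"x": 5.8, "y": -0.3, "z": 0.5, "ax": 0, "ay": 0, "az": 0.65, "hand": 85},
    {"x": 6.8, "y": -0.3, "z": 0.5, "ax": 0, "ay": 0, "az": 0.65, "hand": 85},
    {"x": 7.8, "y": -0.3, "z": 0.5, "ax": 0, "ay": 0, "az": 0.65, "hand": 85},
  ],
)

```text
clock: 11.05
eef_pos: [486.6, 125.7, 156.3]
tcp_rot: [-3.139, 0.002, 1.39]
contact_force: [1.9, -1.0, 0.5]
opening: 0.995
grasp_force: 0.0
```

Call:
drive_tool(
  plan=[
    {"x": 1, "y": 0, "z": 0, "ax": 0, "ay": 0, "az": 0, "hand": 85},
    {"x": 2, "y": 0, "z": 0, "ax": 0, "ay": 0, "az": 0, "hand": 85},
    {"x": 2.6, "y": 0, "z": 0, "ax": 0, "ay": 0, "az": 0, "hand": 85},
    {"x": 2.6, "y": 0, "z": 0, "ax": 0, "ay": 0, "az": 0, "hand": 85},
    {"x": 2.6, "y": 0, "z": 0, "ax": 0, "ay": 0, "az": 0, "hand": 85},
  ],
)

```text
clock: 11.55
eef_pos: [510.5, 251.8, 156.6]
tcp_rot: [-3.139, 0.002, 1.391]
contact_force: [-0.2, 0.3, 0.3]
opening: 0.993
grasp_force: 0.0
```

Run:
```python
from h import *
import pickle
c=imaging.camera_info("wrist"); f=imaging.grab_frame("wrist"); pickle.dump((c,f),open("w1.pkl","wb"))
cv2.imwrite("pics/l1.png",cv2.resize(f[:,:,::-1],None,fx=1.5,fy=1.5))
go(507.7,269,60,np.pi/2-.181)
```

```text
shift [ 0.35 -0.12  1.94] turn [-0.02  0.02  0.  ] q6 0.64
```

View pics/l1.png

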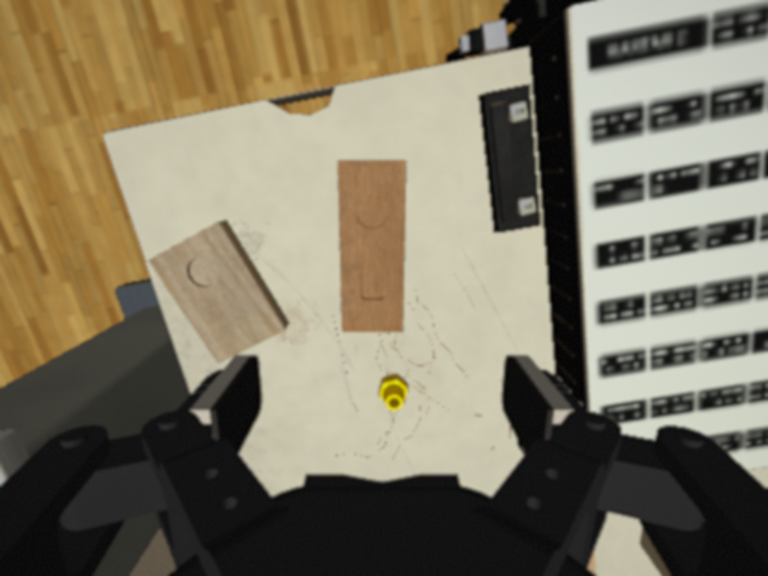

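Long piece at (372,246), aligned with the tool; wide piece's edge at (245,246) leaves room for the left finger with a smaller opening.

Run:
```python
from h import *
import pickle
c,f=pickle.load(open("w1.pkl","rb"))
bg=np.median(f[150:200,185:215].reshape(-1,3),0); d=np.abs(f.astype(int)-bg).sum(2)
for n,b,z,t in(("long",(212,95,285,232),21,80),("wide",(92,138,202,245),16,60)):
    g=np.zeros(d.shape,bool); g[b[1]:b[3],b[0]:b[2]]=1
    k=max(blobs((d>t)&g),key=cv2.contourArea)[:,0]; R=rect(ray(c,k,z)); print(n,*R)
    if n=="long": go(*R[0],7,np.pi/2+R[2])
print(bg)
```

```text
long [508.4 268.7] [ 45.9 121.4] -0.18
shift [ 0.35 -0.1   3.  ] turn [-0.02  0.02 -0.01] q6 0.64
wide [397.2 248.9] [ 67.9 107.6] 0.293
[207. 203. 179.]
```

Call:
drive_tool(
  plan=[
    {"x": 0.35, "y": -0.1, "z": 0.5, "ax": 0, "ay": 0, "az": 0, "hand": 66},
    {"x": 0.35, "y": -0.1, "z": 1.2, "ax": 0, "ay": 0, "az": 0, "hand": 66},
    {"x": 0.35, "y": -0.1, "z": 2, "ax": 0, "ay": 0, "az": 0, "hand": 66},
    {"x": 0.35, "y": -0.1, "z": 2.6, "ax": 0, "ay": 0, "az": 0, "hand": 66},
    {"x": 0.35, "y": -0.1, "z": 3, "ax": 0, "ay": 0, "az": 0, "hand": 66},
    {"x": 0.35, "y": -0.1, "z": 3, "ax": 0, "ay": 0, "az": 0, "hand": 66},
    {"x": 0.35, "y": -0.1, "z": 3, "ax": 0, "ay": 0, "az": 0, "hand": 30},
    {"x": 0.35, "y": -0.1, "z": 3, "ax": 0, "ay": 0, "az": 0, "hand": 30},
  ],
  grip_force=50,
)

```text
clock: 12.4
eef_pos: [510.7, 269.8, 9.8]
tcp_rot: [3.14, -0.001, 1.389]
contact_force: [0.3, -0.2, -0.7]
opening: 0.511
grasp_force: 51.1
```

Call:
drive_tool(
  plan=[
    {"x": 0, "y": 0, "z": 0, "ax": 0, "ay": 0, "az": 0, "hand": 30},
    {"x": 0, "y": 0, "z": 0, "ax": 0, "ay": 0, "az": 0, "hand": 30},
  ],
)

```text
clock: 12.6
eef_pos: [510.7, 270.3, 9.6]
tcp_rot: [3.14, -0.001, 1.39]
contact_force: [-0.2, -2.1, 6.2]
opening: 0.506
grasp_force: 51.9
```

Run:
```python
from h import *
s=monitor.sense(); print(s["opening"]*85.4,s["eef_pos"],s["grasp_force"],s["contact_force"].round(1))
go(617.1,-110.5,100,np.pi/2+.007)
```

```text
43.22264611168966 [510.69448982 270.31086385   9.58689668] 51.86562180519104 [-0.2 -2.1  6.2]
shift [-7.11  3.47 -1.81] turn [ 0.02 -0.01 -1.8 ] q6 0.67
```

Call:
drive_tool(
  plan=[
    {"x": 0, "y": 0, "z": -0.6, "ax": 0, "ay": 0, "az": 0, "hand": 30},
    {"x": 0, "y": 0, "z": -1.4, "ax": 0, "ay": 0, "az": 0, "hand": 30},
    {"x": -0.7, "y": 0.3, "z": -2.0, "ax": 0, "ay": 0, "az": -0.3, "hand": 30},
    {"x": -1.5, "y": 0.7, "z": -2.4, "ax": 0, "ay": 0, "az": -0.6, "hand": 30},
    {"x": -2.3, "y": 1.1, "z": -2.4, "ax": 0, "ay": 0, "az": -0.9, "hand": 30},
    {"x": -3.1, "y": 1.5, "z": -2.4, "ax": 0, "ay": 0, "az": -1.2, "hand": 30},
    {"x": -3.9, "y": 1.9, "z": -2.4, "ax": 0, "ay": 0, "az": -1.5, "hand": 30},
    {"x": -4.7, "y": 2.3, "z": -2.4, "ax": 0, "ay": 0, "az": -1.8, "hand": 30},
  ],
)

```text
clock: 13.4
eef_pos: [581.1, 16.5, 129.2]
tcp_rot: [3.14, -0.0, 1.58]
contact_force: [0.8, 0.7, -1.5]
opening: 0.507
grasp_force: 51.3
```

Call:
drive_tool(
  plan=[
    {"x": 0, "y": 0, "z": 0, "ax": 0, "ay": 0, "az": 0, "hand": 30},
    {"x": 0, "y": 0, "z": 0, "ax": 0, "ay": 0, "az": 0, "hand": 30},
  ],
)

```text
clock: 13.6
eef_pos: [580.8, 17.3, 128.7]
tcp_rot: [3.141, -0.0, 1.576]
contact_force: [0.0, 0.2, -0.4]
opening: 0.507
grasp_force: 51.3
```

Run:
```python
from h import *
s=monitor.sense(); print(s["opening"]*85.4,s["eef_pos"])
go(617.1,-109,80,np.pi/2+.007)
```

```text
43.316688965135825 [580.81069154  17.32696023 128.66298745]
shift [-2.53  0.71  0.97] turn [ 0.   -0.   -0.02] q6 0.02
```

Call:
drive_tool(
  plan=[
    {"x": -0.8, "y": 0.2, "z": 0, "ax": 0, "ay": 0, "az": 0, "hand": 30},
    {"x": -1.7, "y": 0.5, "z": 0, "ax": 0, "ay": 0, "az": 0, "hand": 30},
    {"x": -2.4, "y": 0.71, "z": 0.5, "ax": 0, "ay": 0, "az": 0, "hand": 30},
    {"x": -2.53, "y": 0.71, "z": 1.2, "ax": 0, "ay": 0, "az": 0, "hand": 30},
    {"x": -2.53, "y": 0.71, "z": 1.7, "ax": 0, "ay": 0, "az": 0, "hand": 30},
    {"x": -2.53, "y": 0.71, "z": 1.7, "ax": 0, "ay": 0, "az": 0, "hand": 30},
    {"x": -2.53, "y": 0.71, "z": 1.7, "ax": 0, "ay": 0, "az": 0, "hand": 30},
    {"x": -2.53, "y": 0.71, "z": 1.7, "ax": 0, "ay": 0, "az": 0, "hand": 30},
  ],
)

```text
clock: 14.4
eef_pos: [618.4, -107.1, 45.1]
tcp_rot: [3.139, 0.0, 1.58]
contact_force: [0.1, 0.0, -0.0]
opening: 0.507
grasp_force: 51.3
```

Run:
```python
from h import *
go(617.1,-109,14.1,np.pi/2+.007)
```

```text
shift [-0.04 -0.03  0.62] turn [0.02 0.   0.02] q6 -0.18
```

Call:
drive_tool(
  plan=[
    {"x": -0.04, "y": -0.03, "z": 0.3, "ax": 0, "ay": 0, "az": 0, "hand": 30},
    {"x": -0.04, "y": -0.03, "z": 0.5, "ax": 0, "ay": 0, "az": 0, "hand": 30},
    {"x": -0.04, "y": -0.03, "z": 0.62, "ax": 0, "ay": 0, "az": 0, "hand": 30},
    {"x": -0.04, "y": -0.03, "z": 0.62, "ax": 0, "ay": 0, "az": 0, "hand": 30},
    {"x": -0.04, "y": -0.03, "z": 0.62, "ax": 0, "ay": 0, "az": 0, "hand": 30},
  ],
)

```text
clock: 14.9
eef_pos: [615.4, -109.9, 12.6]
tcp_rot: [-3.141, -0.0, 1.578]
contact_force: [-3.7, 0.9, 8.9]
opening: 0.511
grasp_force: 54.7
```

Call:
drive_tool(
  plan=[
    {"x": 0, "y": 0, "z": 0, "ax": 0, "ay": 0, "az": 0, "hand": 62},
    {"x": 0, "y": 0, "z": 0, "ax": 0, "ay": 0, "az": 0, "hand": 62},
    {"x": 0, "y": 0, "z": 0, "ax": 0, "ay": 0, "az": 0, "hand": 62},
    {"x": 0, "y": 0, "z": -0.8, "ax": 0, "ay": 0, "az": 0, "hand": 70},
    {"x": 0, "y": 0, "z": -1.8, "ax": 0, "ay": 0, "az": 0, "hand": 85},
    {"x": 0, "y": 0, "z": -2.8, "ax": 0, "ay": 0, "az": 0, "hand": 85},
    {"x": 0, "y": 0, "z": -3.4, "ax": 0, "ay": 0, "az": 0, "hand": 85},
    {"x": 0, "y": 0, "z": -3.4, "ax": 0, "ay": 0, "az": 0, "hand": 85},
  ],
)

```text
clock: 15.7
eef_pos: [618.6, -110.5, 187.5]
tcp_rot: [3.133, 0.002, 1.578]
contact_force: [0.2, -0.5, 0.2]
opening: 0.992
grasp_force: 0.0
```

Run:
```python
from h import *
go(394.5,252,170,np.pi/2+.295)
c=imaging.camera_info("wrist"); f=imaging.grab_frame("wrist")
d=f.astype(int); red=(d[...,0]-d[...,2]>55)&(d.mean(2)<150)
u,v=proj(c,(617,-110.5,9)).astype(int); print(u,v)
cr=f[max(0,v-95):v+95,u-120:u+120]; cv2.imwrite("pics/l3.png",cv2.resize(cr[:,:,::-1],None,fx=2.5,fy=2.5))
```

```text
shift [ 7.28 -4.43  0.3 ] turn [ 0.08  0.03 -2.74] q6 -0.19
251 175
```

View pics/l3.png

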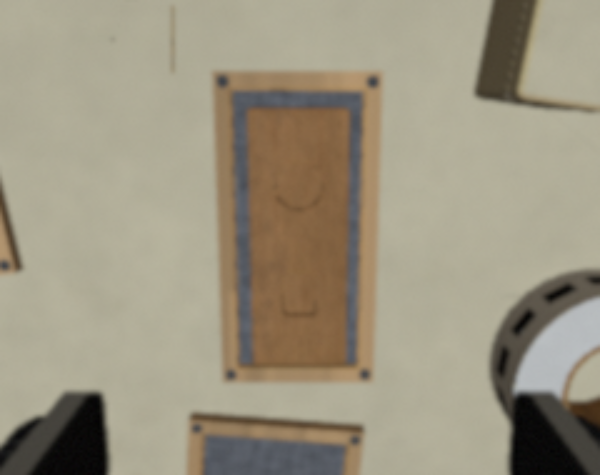

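Long piece lies flat inside its pocket (centre (299,237); the gap asymmetry is parallax of its top face). Next, the wide piece.

Call:
drive_tool(
  plan=[
    {"x": 0.8, "y": -0.5, "z": 0, "ax": 0, "ay": 0, "az": -0.5, "hand": 85},
    {"x": 1.6, "y": -1, "z": 0, "ax": 0, "ay": 0, "az": -1, "hand": 85},
    {"x": 2.4, "y": -1.5, "z": 0, "ax": 0, "ay": 0, "az": -1.5, "hand": 85},
    {"x": 3.2, "y": -2, "z": 0.1, "ax": 0, "ay": 0, "az": -2, "hand": 85},
    {"x": 4, "y": -2.5, "z": 0.2, "ax": 0, "ay": 0, "az": -2.5, "hand": 85},
    {"x": 4.8, "y": -3, "z": 0.3, "ax": 0, "ay": 0, "az": -2.74, "hand": 85},
    {"x": 5.6, "y": -3.5, "z": 0.3, "ax": 0, "ay": 0, "az": -2.74, "hand": 85},
    {"x": 6.2, "y": -3.9, "z": 0.3, "ax": 0, "ay": 0, "az": -2.74, "hand": 85},
  ],
)

```text
clock: 16.55
eef_pos: [415.6, 199.7, 165.6]
tcp_rot: [-3.138, 0.0, 1.866]
contact_force: [0.0, -0.5, -0.3]
opening: 0.999
grasp_force: 0.0
```

Call:
drive_tool(
  plan=[
    {"x": 0, "y": 0, "z": 0, "ax": 0, "ay": 0, "az": 0, "hand": 85},
    {"x": 0, "y": 0, "z": 0, "ax": 0, "ay": 0, "az": 0, "hand": 85},
  ],
)

```text
clock: 16.75
eef_pos: [417.3, 198.7, 166.1]
tcp_rot: [-3.14, 0.001, 1.868]
contact_force: [0.0, 0.0, 0.4]
opening: 0.994
grasp_force: 0.0
```

Run:
```python
from h import *
import pickle
c=imaging.camera_info("wrist"); f=imaging.grab_frame("wrist"); pickle.dump((c,f),open("w2.pkl","wb"))
cv2.imwrite("pics/w2.png",cv2.resize(f[:,:,::-1],None,fx=1.5,fy=1.5))
go(394,254,170,np.pi/2+.295); print(proj(c,(394,254,16)))
```

```text
shift [ 1.21 -0.13 -0.07] turn [-0.02  0.01  0.  ] q6 0.14
[248.35775978 124.84585234]
```

View pics/w2.png

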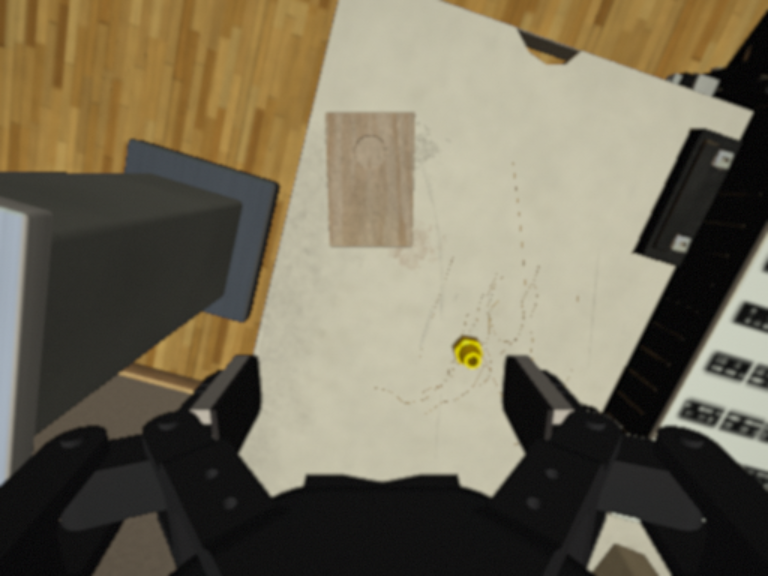

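Wide piece spans (327..414, 112..246), aligned with the tool. Measure from these edges.

Run:
```python
from h import *
import pickle
c,f=pickle.load(open("w2.pkl","rb"))
q=np.array([(326,112),(414.5,111.5),(413,247),(330,247)])/1.5
R=rect(ray(c,q,16)); print(R); go(*R[0],5,np.pi/2+R[2])
```

```text
(array([392., 257.]), array([60.2, 90.8]), np.float64(0.297))
shift [ 1.28 -0.15  3.23] turn [-0.02  0.01 -0.01] q6 0.14
```

Call:
drive_tool(
  plan=[
    {"x": 0.9, "y": -0.1, "z": 0.3, "ax": 0, "ay": 0, "az": 0, "hand": 85},
    {"x": 1.28, "y": -0.15, "z": 0.9, "ax": 0, "ay": 0, "az": 0, "hand": 85},
    {"x": 1.28, "y": -0.15, "z": 1.7, "ax": 0, "ay": 0, "az": 0, "hand": 85},
    {"x": 1.28, "y": -0.15, "z": 2.2, "ax": 0, "ay": 0, "az": 0, "hand": 85},
    {"x": 1.28, "y": -0.15, "z": 2.2, "ax": 0, "ay": 0, "az": 0, "hand": 85},
    {"x": 1.28, "y": -0.15, "z": 2.2, "ax": 0, "ay": 0, "az": 0, "hand": 85},
  ],
)

```text
clock: 17.4
eef_pos: [393.0, 256.7, 57.2]
tcp_rot: [-3.14, 0.001, 1.864]
contact_force: [0.0, 0.8, 0.2]
opening: 0.996
grasp_force: 0.0
```

Run:
```python
from h import *
go(392.3,256.8,3.5,np.pi/2+.297)
```

```text
shift [ 0.01 -0.01  1.07] turn [-0.01  0.   -0.04] q6 0.28
```

Call:
drive_tool(
  plan=[
    {"x": 0.01, "y": -0.01, "z": 0.4, "ax": 0, "ay": 0, "az": 0, "hand": 85},
    {"x": 0.01, "y": -0.01, "z": 0.8, "ax": 0, "ay": 0, "az": 0, "hand": 85},
    {"x": 0.01, "y": -0.01, "z": 1.07, "ax": 0, "ay": 0, "az": 0, "hand": 85},
    {"x": 0.01, "y": -0.01, "z": 1.07, "ax": 0, "ay": 0, "az": 0, "hand": 85},
    {"x": 0.01, "y": -0.01, "z": 1.07, "ax": 0, "ay": 0, "az": 0, "hand": 45},
    {"x": 0.01, "y": -0.01, "z": 1.07, "ax": 0, "ay": 0, "az": 0, "hand": 45},
    {"x": 0.01, "y": -0.01, "z": 1.07, "ax": 0, "ay": 0, "az": 0, "hand": 45},
    {"x": 0.01, "y": -0.01, "z": 1.07, "ax": 0, "ay": 0, "az": 0, "hand": 45},
  ],
)

```text
clock: 18.2
eef_pos: [393.0, 258.3, 5.6]
tcp_rot: [3.139, -0.0, 1.865]
contact_force: [-0.2, -3.0, 10.8]
opening: 0.68
grasp_force: 51.1
```

Run:
```python
from h import *
s=monitor.sense(); print(s["opening"]*85.4,s["eef_pos"],s["grasp_force"])
go(601.8,-271.3,100,np.pi/2-.08)
```

```text
58.1001843819281 [393.01316154 258.31664613   5.58373496] 51.08547627925873
shift [-11.35   0.93  -1.89] turn [ 0.02 -0.01  3.58] q6 0.28
```

Call:
drive_tool(
  plan=[
    {"x": 0, "y": 0, "z": -0.6, "ax": 0, "ay": 0, "az": 0, "hand": 45},
    {"x": 0, "y": 0, "z": -1.5, "ax": 0, "ay": 0, "az": 0, "hand": 45},
    {"x": -0.8, "y": 0, "z": -2.2, "ax": 0, "ay": 0, "az": 0.3, "hand": 45},
    {"x": -1.7, "y": 0.1, "z": -2.4, "ax": 0, "ay": 0, "az": 0.7, "hand": 45},
    {"x": -2.6, "y": 0.2, "z": -2.4, "ax": 0, "ay": 0, "az": 1.1, "hand": 45},
    {"x": -3.5, "y": 0.3, "z": -2.4, "ax": 0, "ay": 0, "az": 1.5, "hand": 45},
    {"x": -4.4, "y": 0.4, "z": -2.4, "ax": 0, "ay": 0, "az": 1.9, "hand": 45},
    {"x": -5.3, "y": 0.5, "z": -2.4, "ax": 0, "ay": 0, "az": 2.3, "hand": 45},
  ],
)

```text
clock: 19.0
eef_pos: [493.7, 9.7, 125.2]
tcp_rot: [3.139, 0.0, 1.623]
contact_force: [0.6, 0.8, -1.5]
opening: 0.681
grasp_force: 55.2
```

Call:
drive_tool(
  plan=[
    {"x": 0, "y": 0, "z": 0, "ax": 0, "ay": 0, "az": 0, "hand": 45},
    {"x": 0, "y": 0, "z": 0, "ax": 0, "ay": 0, "az": 0, "hand": 45},
  ],
)

```text
clock: 19.2
eef_pos: [493.1, 10.6, 124.6]
tcp_rot: [3.141, -0.0, 1.622]
contact_force: [0.0, 0.6, -0.1]
opening: 0.682
grasp_force: 55.2
```

Run:
```python
from h import *
s=monitor.sense(); print(s["opening"]*85.4,s["eef_pos"])
go(602,-270,90,np.pi/2-.08)
```

```text
58.20938673873314 [493.14784078  10.64003941 124.63072312]
shift [-5.72  1.89  0.69] turn [ 0.01 -0.    1.25] q6 -0.03
```

Call:
drive_tool(
  plan=[
    {"x": -0.8, "y": 0.25, "z": 0, "ax": 0, "ay": 0, "az": 0.3, "hand": 45},
    {"x": -1.7, "y": 0.55, "z": 0, "ax": 0, "ay": 0, "az": 0.6, "hand": 45},
    {"x": -2.6, "y": 0.85, "z": 0, "ax": 0, "ay": 0, "az": 0.9, "hand": 45},
    {"x": -3.5, "y": 1.15, "z": 0, "ax": 0, "ay": 0, "az": 1.25, "hand": 45},
    {"x": -4.4, "y": 1.45, "z": 0, "ax": 0, "ay": 0, "az": 1.25, "hand": 45},
    {"x": -5.2, "y": 1.7, "z": 0, "ax": 0, "ay": 0, "az": 1.25, "hand": 45},
    {"x": -5.72, "y": 1.89, "z": 0.2, "ax": 0, "ay": 0, "az": 1.25, "hand": 45},
    {"x": -5.72, "y": 1.89, "z": 0.6, "ax": 0, "ay": 0, "az": 1.25, "hand": 45},
  ],
)

```text
clock: 20.0
eef_pos: [605.5, -271.3, 95.6]
tcp_rot: [3.136, 0.002, 1.493]
contact_force: [0.8, -0.7, -0.9]
opening: 0.683
grasp_force: 55.2
```

Call:
drive_tool(
  plan=[
    {"x": 0, "y": 0, "z": 0.5, "ax": 0, "ay": 0, "az": 0, "hand": 45},
    {"x": 0, "y": 0, "z": 1, "ax": 0, "ay": 0, "az": 0, "hand": 45},
    {"x": 0, "y": 0, "z": 1, "ax": 0, "ay": 0, "az": 0, "hand": 45},
    {"x": 0, "y": 0, "z": 1, "ax": 0, "ay": 0, "az": 0, "hand": 45},
  ],
)

```text
clock: 20.4
eef_pos: [602.6, -267.6, 44.3]
tcp_rot: [-3.141, -0.0, 1.495]
contact_force: [-0.3, 0.9, 0.3]
opening: 0.679
grasp_force: 55.2
```

Run:
```python
from h import *
s=monitor.sense(); print(s["opening"]*85.4,s["eef_pos"])
go(602,-270,10,np.pi/2-.08)
```

```text
57.995435030712095 [ 602.64723327 -267.57587414   44.26570052]
shift [-0.05 -0.01  0.69] turn [-0.01 -0.    0.04] q6 -0.34
```

Call:
drive_tool(
  plan=[
    {"x": -0.05, "y": -0.01, "z": 0.3, "ax": 0, "ay": 0, "az": 0, "hand": 45},
    {"x": -0.05, "y": -0.01, "z": 0.5, "ax": 0, "ay": 0, "az": 0, "hand": 45},
    {"x": -0.05, "y": -0.01, "z": 0.69, "ax": 0, "ay": 0, "az": 0, "hand": 45},
    {"x": -0.05, "y": -0.01, "z": 0.69, "ax": 0, "ay": 0, "az": 0, "hand": 45},
    {"x": -0.05, "y": -0.01, "z": 0.69, "ax": 0, "ay": 0, "az": 0, "hand": 45},
  ],
)

```text
clock: 20.9
eef_pos: [601.6, -271.4, 8.9]
tcp_rot: [-3.141, -0.0, 1.493]
contact_force: [0.2, 0.1, -0.5]
opening: 0.676
grasp_force: 61.2
```

Call:
drive_tool(
  plan=[
    {"x": 0, "y": 0, "z": 0, "ax": 0, "ay": 0, "az": 0, "hand": 78},
    {"x": 0, "y": 0, "z": 0, "ax": 0, "ay": 0, "az": 0, "hand": 78},
    {"x": 0, "y": 0, "z": 0, "ax": 0, "ay": 0, "az": 0, "hand": 78},
    {"x": 0, "y": 0, "z": -0.8, "ax": 0, "ay": 0, "az": 0, "hand": 85},
    {"x": 0, "y": 0, "z": -1.8, "ax": 0, "ay": 0, "az": 0, "hand": 85},
    {"x": 0, "y": 0, "z": -2.8, "ax": 0, "ay": 0, "az": 0, "hand": 85},
    {"x": 0, "y": 0, "z": -3.8, "ax": 0, "ay": 0, "az": 0, "hand": 85},
    {"x": 0, "y": 0, "z": -4.6, "ax": 0, "ay": 0, "az": 0, "hand": 85},
  ],
)

```text
clock: 21.7
eef_pos: [602.2, -271.6, 242.9]
tcp_rot: [3.139, 0.001, 1.494]
contact_force: [0.1, -0.2, 1.0]
opening: 0.997
grasp_force: 0.0
```

Call:
drive_tool(
  plan=[
    {"x": 0, "y": 0, "z": 0, "ax": 0, "ay": 0, "az": 0, "hand": 85},
    {"x": 0, "y": 0, "z": 0, "ax": 0, "ay": 0, "az": 0, "hand": 85},
    {"x": 0, "y": 0, "z": 0, "ax": 0, "ay": 0, "az": 0, "hand": 85},
  ],
)

```text
clock: 22.0
eef_pos: [601.0, -271.0, 237.9]
tcp_rot: [-3.14, -0.001, 1.494]
contact_force: [0.2, -0.5, -0.9]
opening: 0.997
grasp_force: 0.0
```

Run:
```python
from h import *
import pickle
c=imaging.camera_info("wrist"); f=imaging.grab_frame("wrist"); pickle.dump((c,f),open("w3.pkl","wb"))
cv2.imwrite("pics/fin.png",cv2.resize(f[:,:,::-1],None,fx=1.5,fy=1.5))
print(monitor.sense()["eef_pos"])
for n,X in dict(round=(444.9,-102.7,4),nuttop=(444.9,-102.7,30),long=(617.1,-110.5,25),wide=(601.8,-271.3,20),tube=(456.7,-286.8,4)).items(): print(n,(proj(c,X)*1.5).round())
```

```text
[ 600.89488833 -270.96884871  237.51803906]
round [178.  66.]
nuttop [162.  57.]
long [385.  51.]
wide [382. 255.]
tube [231. 279.]
```

View pics/fin.png

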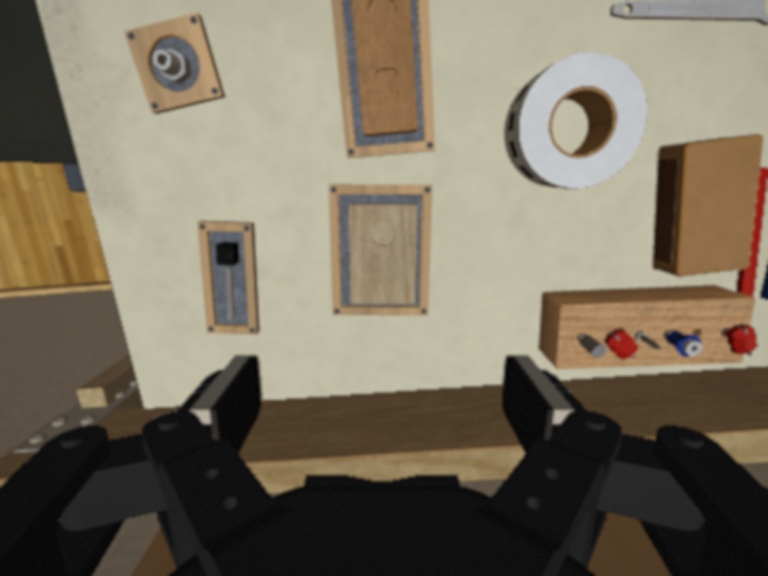

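All four parts lie in their pockets: nut top at (165,62), long piece at (385,65), wide piece at (384,255) where (382,255) was expected, and tube at (229,280). The tape roll stands untouched. Handing in.

```bash
python3 -c "
from rig import r
print(r.sign_off())"
```

```text
the job is handed in; nothing more can be done
None
```

The job is handed in: in the last wrist picture all four parts sit in their own nests, and the arm never went near the tape roll or small box (the box was out of that picture's view); the sign-off returned no verdict.

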